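# Ram the rollers home in their packing tube

### The job

One gate roller is already part-way down the cardboard tube in the packing stand. Start the other wide roller in the tube's mouth, then take the wooden tamper from the rack and ram both rollers down until they bottom out on the tube's end disc; lean on them there for a moment with a firm push of 15 to 20 N to be sure they no longer give, but don't pound them. Hang the tamper back in the rack slot it came from, and leave the other things on the counter where they are.

Things in the scene. Friction and masses are not known exactly. Their poses are not given: they have to be found in the camera images.
- tube_stand: Packing stand, fixed, place varies: grey base plate 130 x 130 x 12 mm with a clamp collar (74 mm across, top at 45 mm) that holds an open cardboard tube upright: 62 mm outside, 50 mm bore, mouth 172 mm above the counter. Its end disc is pressed in at an unknown depth: the bottom is anywhere from 16 to 41 mm above the counter. Origin: underside of the plate, on the tube's axis; z up.
- tube_mouth (a point): Centre of the tube's open top edge, on its axis, 172 mm above the counter.
- first_roller_top (a point): Centre of the top face of the roller already in the tube (60 mm long, same kind), 88 to 141 mm above the counter at the start. It is stuck 12 to 40 mm above the bottom, how far is not known, and slides down when pushed: both rollers together then resist with 6 to 10 N, and only at the bottom does the force rise steeply.
- roller: The roller to pack: white nylon gate roller standing on end, the WIDER of the two on the counter, 60 mm tall, 51.6 mm across in the middle, both ends tapering over 11 mm to 43 mm; end faces flat, with a steel bearing ring and a dark bore. 0.12 to 0.17 kg. Origin: centre of its underside; z up.
- roller_top (a point): Centre of the roller's top face, 60 mm above its underside. In the tube it goes in freely by about 7 mm, then the card grips it: it takes 5 to 10 N to start it, after that it drags with 2 to 7 N and stays wherever it is left. Packed home, its top is 11 to 36 mm below the mouth, so the fingers cannot do it.
- tamper: Turned wooden tamper, 145 mm long, 0.14 kg: round foot 32 mm across, 12 thick; shaft 18 mm across; from 90 to 136 mm above the foot a straight round handle 34 mm across, domed on top. Hangs foot down in its rack slot by the lower shoulder of the handle, foot 35 mm above the counter. Origin: centre of the foot's underside; z up.
- tamper_shoulder (a point): Point on the tamper's axis at the lower shoulder of its handle, 90 mm above the foot; the shoulder rests on the rack.
- rack: Steel tool rack, fixed, place and yaw vary: back frame at the origin, flat prongs (6 mm thick, top at 125 mm) reach 68 mm towards its own -x and leave two U-slots 26 mm wide, open at -x, ends flared. The slot at y = 0 is the tamper's; the one at y = +95 mm holds a brush, 143 mm high, fixed to the rack. Origin: on the counter; z up.
- rack_slot (a point): Where the tamper's axis belongs: in its slot, 35 mm from the rack's origin towards -x, at the prongs' top, 125 mm above the counter. The tamper's foot is wider than the slot: lift it some 8 mm and draw it out 60 mm or more towards the rack's -x; hang it back the same way.
- slim_roller: Bystander: slimmer white roller, 38 mm across, 60 mm tall, standing. Origin: centre of its underside.
- hex_bolt: Bystander: steel hexagon bolt standing on its head, 75 mm tall, head 36 mm across flats. Origin: centre of the head's outer face.
- coupling_nut: Bystander: long hexagon coupling nut, 36 mm across flats, 72 mm tall, standing. Origin: centre of its underside.
- spray_can: Bystander: spray can with grey cap, 65 mm across, 190 mm tall, standing. Origin: centre of its underside.
- screwdriver: Bystander: screwdriver 200 mm long, lying between the robot and the stand. Origin: below its middle; x along it.
- tape_measure: Bystander: grey tape measure, 75 x 40 x 68 mm. Origin: centre of its underside.
- tape_roll: Bystander: roll of brown packing tape lying flat, 110 mm across, 48 mm high. Origin: centre of its underside.
- parts_bin: Bystander: black hopper bin 170 x 110 x 75 mm with screws. Origin: centre of its underside.
Things that resemble listed ones, but are neither listed nor needed, are in the scene too. Of the things shaped like the tamper, the wooden one is meant.

How it is judged:
By the outcome, as a careful person would: the job done as asked, in the order asked, and still so for the second after the job is handed in, with the robot touching nothing.
It also fails if it takes over 58 s, if anything falls off the work surface, if the arm or the gripper's body presses on something with over 40 N, if the wrist force passes 120 N, or if a joint passes its speed limit or range.

### The arm

A 6-joint arm with a two-finger parallel gripper is mounted at the origin on the work surface. World frame = base frame: x ahead of the robot, y to its left, z up, the work surface at z = 0. Lengths are in m, angles in degrees, forces in N, time in s.
With the tool pointing down it reaches from about 0.275 to 0.825 m from the base axis. Payload 5.2 kg.
Tool frame: the origin (TCP) lies on the centre line of the jaws, within the pads' length; the fingertips stand 11 mm ahead of it and the grasp point (between the pads) lies 8 mm behind it; z points along the fingers, y is the line along which they close (so a half turn about z gives the same grasp; the last joint's range is limited). The gripper opens to 93 mm and grips with 3 to 60 N. Pads are 15 mm wide; open, the fingers measure 128 mm over their backs; the gripper's body (75 mm by 188 mm) begins 65 mm behind the grasp point.
Start: joints at [-87.422, 14.817, 87.949, -0, 77.235, -11.62], TCP at [0.135, -0.533, 0.23] pointing down, gripper open.
Joint ranges: [-179.93, 179.93], [-52.35, 119.4], [10.71, 147.94], [-69.91, 249.91], [12.55, 155.21], [-178.61, 178.61]. Speed limits (degrees/s): [147.25, 147.25, 180, 180, 180, 180].

### API

Orientations are given as [roll, pitch, yaw] about the fixed x, y, z axes, in that order (R = Rz(yaw) Ry(pitch) Rx(roll)).
In Python, from station import env gives the robot as it stands.
- The arm moves only by the tool apply_moves, never from a script. Its argument "motion" is one flat list of numbers, 5 for each row, row after row: the finger opening in m, from 0 to 0.093, then the shift along the tool's x, y, z in m, then the turn about the tool's z in degrees. In form: [fingers, tx, ty, tz, turn, fingers, tx, ty, tz, turn, ...]. A call has 1 to 8 rows; each row shifts and turns the commanded pose from where the row before left it, along the tool's axes as they then stand; what a row does not reach is not made up. A row lasts 1/12 s, in which the tool goes at most 41.7 mm and 7.16 degrees, less where a joint would pass 70% of its speed; a pose out of reach is approached as far as the arm can. A call is refused whole if a number of a shift passes 0.0417 or a number of a turn 7.16, either way. A call with a gripper value outside its range is refused whole. The fingers move at their own pace and stop on an object; "grip_force" is the grip in N (left out, the last holds). Time passes only in rows, so rows that do not move let the fingers close. It gives the time, the measured TCP pose, the force, the opening and the grip force at its end, in the units of the state.
- env.read_state(): the state, without advancing time (a new reading comes with each control period).
- env.camera(name): name is "scene" or "side" or "wrist"; returns a dict with "frame" (400x640x3 uint8, red, green, blue), "fx", "fy", "cx", "cy" (pixels), "dist" ([k1, k2, p1, p2, k3] as OpenCV has them; the pictures are not rectified), "eye" and "rotation" of the camera in the world; the wrist camera has in their place "hand_eye" (4x4, takes a point from camera to tool coordinates, whose origin is the TCP and whose axes are the flange's). Camera axes: x right, y down, z forward; pixel columns grow to the right and rows downward; lengths in m; the calibration is good to about 2 mm. A picture is of the moment at which its call begins: read the wrist's pose just before it. There is no depth.
- env.hand_in(): hands the job in; it is judged then, once.
Trained networks look in a picture, given as the dict that the camera call returned (one of the last four; its "shot" number tells which), for a name from the list of things; names that differ only in an ending like _2 or _b are one class to them, and where a whole thing is asked for, a point or a joint stands for the part that bears it (a point fixed in the world has none). Each returns a list of dicts, best first, with "score" (0 to 1); they miss things now and then, are a little off and sometimes report something else, mostly with a low value. They report only what shows in the picture. A call takes as long as a camera call. They do not tell look-alikes from the thing itself.
- env.silhouettes(picture, thing): "mask" (400x640 bool, what is visible of it) and "uv" ([column, row] in pixels, amid what is visible of it).
The state is a dict: "clock": time; "joint_positions": joint angles; "qvel": joint speeds; "joint_efforts": joint torques, N m; "ee_pos": TCP position; "tool_rot": TCP orientation; "force": force on the tool from outside, world axes, zero at the start; "torque": the same for the moment, N m; "opening": finger opening in m; "grip_force": force on a finger pad.
Only numpy, scipy, OpenCV 4.12 (cv2) and the standard library are available. Lean on these libraries where they do the work, as an engineer would, in place of code of your own. Each camera call takes 0.05 s, during which the arm holds its last target. There are 200 camera calls.

## Working session

There is one attempt and no reset: what is moved stays moved. The work goes in short steps, Python scripts to look and compute and a tool call to move; the robot and the scene stay as the last step left them, time stands still between calls to the robot, and variables do not carry over. Pictures are saved under pics/ and viewed, at most 10 in all, crops included, and the job is handed in when it is done.

Besides the shell and the picture viewer there is one more tool, called after "Emit:" as a command line: name --argument value ..., lists and objects as JSON in quotes. apply_moves: Moves the arm, as the interface text tells. Its arguments: {"type":"object","properties":{"motion":{"type":"array","items":{"type":"number"}},"grip_force":{"type":"number"}},"required":["motion"]}

```bash
ls; mkdir -p pics; cat > h.py <<'E'
import numpy as np, cv2
from station import env
from scipy.spatial.transform import Rotation as R
def cam(name):
    s=env.read_state(); p=env.camera(name)
    if name=="wrist":
        T=np.eye(4); T[:3,:3]=rot(s['tool_rot']); T[:3,3]=s['ee_pos']
        M=T@np.array(p['hand_eye']); p['E']=M[:3,3]; p['Rm']=M[:3,:3]
    else: p['E']=np.array(p['eye']); p['Rm']=np.array(p['rotation'])
    p['K']=np.array([[p['fx'],0,p['cx']],[0,p['fy'],p['cy']],[0,0,1.]])
    return p
def rot(r):
    r=np.array(r)
    return r if r.shape==(3,3) else R.from_euler('xyz',r,degrees=True).as_matrix()
def ray(p,uv):
    n=cv2.undistortPoints(np.array([[uv]],float),p['K'],np.array(p['dist'],float))[0,0]
    d=p['Rm']@np.array([n[0],n[1],1]); return p['E'],d/np.linalg.norm(d)
def onz(p,uv,z):
    e,d=ray(p,uv); return e+d*(z-e[2])/d[2]
def tri(L):
    A=0;b=0
    for p,uv in L:
        e,d=ray(p,uv); P=np.eye(3)-np.outer(d,d); A=A+P; b=b+P@e
    X=np.linalg.solve(A,b)
    return X,[np.linalg.norm(np.cross(X-p_e,d)) for p_e,d in [ray(*l) for l in L]]
def proj(p,X):
    rv=cv2.Rodrigues(p['Rm'].T)[0]; t=-p['Rm'].T@p['E']
    return cv2.projectPoints(np.array(X,float).reshape(-1,1,3),rv,t,p['K'],np.array(p['dist'],float))[0][:,0]
def save(p,f): cv2.imwrite('pics/'+f,p['frame'][:,:,::-1])
E
python3 - <<'E'
from h import *
s=env.read_state(); print(s)
for n in ("scene","side"):
    p=cam(n); save(p,n+"0.png"); print(n,p['E'],p['Rm'].round(3).tolist(),p['fx'])
    for t in ["tube_stand","tube_mouth","roller","roller_top","slim_roller","tamper","tamper_shoulder","rack","hex_bolt","coupling_nut","screwdriver","spray_can","first_roller_top"]:
        try:
            for r in env.silhouettes(p,t)[:4]: 
                ys,xs=np.nonzero(r['mask']); print(t,round(r['score'],2),np.round(r['uv']),xs.min(),xs.max(),ys.min(),ys.max())
        except Exception as e: print(t,e)
E
```

```text
pics
{'clock': 0.0, 'joint_positions': array([-8.74212565e+01,  1.48599659e+01,  8.80089374e+01, -2.01907923e-03,
        7.72350375e+01, -1.16199787e+01]), 'qvel': array([ 0.00469385, -0.11832865,  0.00619245, -0.05171704,  0.11407571,
       -0.08072563]), 'joint_efforts': array([ 1.59247429e-03, -4.37305677e+01, -2.84001768e+01,  7.18951179e-02,
        4.11027367e-02, -1.32409023e-04]), 'ee_pos': array([ 0.13489047, -0.53267023,  0.22882605]), 'tool_rot': array([-1.79897793e+02, -1.90076550e-02,  1.41991532e+01]), 'force': array([ 0.07583717, -0.1772711 , -0.16523493]), 'torque': array([-0.00757082, -0.07349932, -0.01401348]), 'grip_force': 0.0, 'opening': 0.0932845143414023}
scene [ 1.40692954 -0.72215408  0.83894626] [-122.554, -0.928, 55.786] 449.9665057869928
tube_stand 0.95 [367. 212.] 334 387 178 247
tube_mouth 0.85 [367. 215.] 335 388 178 247
roller 0.72 [226. 248.] 213 231 233 258
roller_top 0.58 [222. 242.] 212 231 233 258
slim_roller 0.61 [251. 277.] 240 255 265 287
slim_roller 0.42 [224. 249.] 214 230 234 256
slim_roller 0.35 [270. 248.] 260 274 232 259
tamper 0.79 [37
[... 945 characters left out ...]
oller_top 0.56 [367. 186.] 361 375 176 196
slim_roller 0.7 [327. 180.] 323 332 171 187
slim_roller 0.68 [265. 183.] 256 278 158 218
tamper 0.92 [350. 282.] 341 357 259 315
tamper 0.88 [294. 290.] 286 303 269 324
tamper 0.87 [347. 345.] 338 358 319 382
tamper 0.79 [309. 265.] 300 314 244 297
tamper_shoulder 0.81 [308. 262.] 300 314 244 297
tamper_shoulder 0.72 [349. 346.] 338 358 319 382
tamper_shoulder 0.67 [348. 284.] 341 357 259 315
tamper_shoulder 0.57 [295. 286.] 286 302 269 321
rack 0.86 [274. 342.] 234 315 270 398
hex_bolt 0.48 [379. 206.] 369 381 194 217
coupling_nut 0.68 [339. 195.] 333 344 183 206
screwdriver 0.6 [333. 254.] 316 349 247 263
spray_can 0.65 [265. 186.] 256 278 159 218
```

```bash
sed -i "s/p\['Rm'\]=np.array(p\['rotation'\])/p['Rm']=rot(p['rotation'])/" h.py
python3 - <<'E'
import cv2
a=cv2.imread('pics/scene0.png')[125:300,200:465]; b=cv2.imread('pics/side0.png')[150:400,220:400]
cv2.imwrite('pics/a1.png',cv2.resize(a,None,fx=3,fy=3,interpolation=cv2.INTER_CUBIC)); cv2.imwrite('pics/b1.png',cv2.resize(b,None,fx=2.4,fy=2.4,interpolation=cv2.INTER_CUBIC))
E
```

```text
(no output)
```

View pics/a1.png

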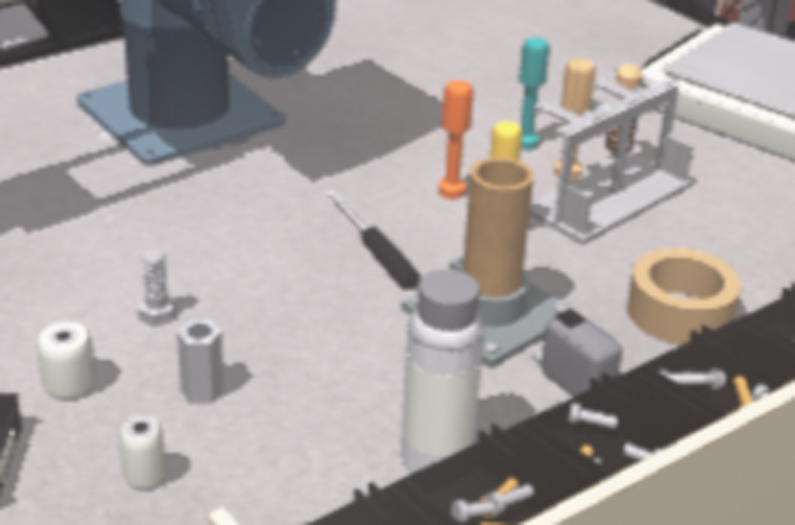

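View pics/b1.png

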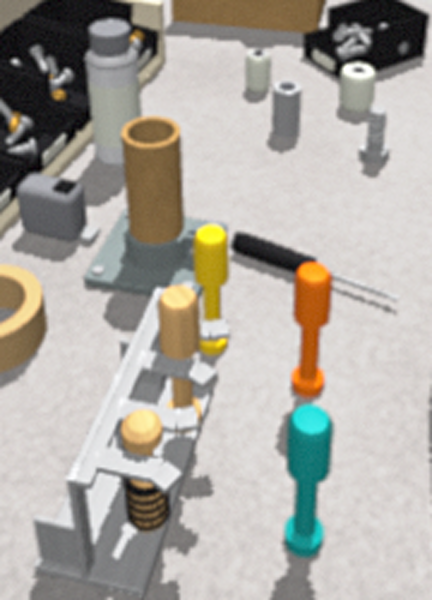

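The wide roller is at scene (222,245) and side (366,185), and the slim roller at scene (247,276) and side (327,180). The wooden tamper hangs in the rack at scene (393,153) and side (295,290). Its look-alikes are orange at scene (352,170), teal at (378,153) and yellow at (369,172), which stands near the rack's open side. The brush is at (410,155).

```bash
cat > loc.py <<'E'
from h import *
a=cam("scene"); b=cam("side")
def c(p,t,near):
    L=[r for r in env.silhouettes(p,t)]
    best=min(L,key=lambda r:np.hypot(*(np.array([np.mean(np.nonzero(r['mask'])[1]),np.mean(np.nonzero(r['mask'])[0])])-near)))
    ys,xs=np.nonzero(best['mask']); return [(xs.min()+xs.max())/2,(ys.min()+ys.max())/2]
for n,t,ua,ub in [("roller","roller",(222,245),(366,185)),("slim","slim_roller",(247,276),(327,180)),("tamper","tamper",(392,160),(295,292)),("yellow","tamper",(369,172),(308,266)),("orange","tamper",(352,170),(349,285)),("teal","tamper",(378,153),(347,348)),("bolt","hex_bolt",(252,222),(377,206)),("nut","coupling_nut",(267,246),(339,195)),("can","spray_can",(346,248),(265,186)),("driver","screwdriver",(329,210),(333,254)),("tube","tube_stand",(362,212),(281,240))]:
    try:
        x,y=c(a,t,ua),c(b,t,ub); X,e=tri([(a,x),(b,y)]); print(n,X.round(3),np.round(e,3),x,y)
    except Exception as ex: print(n,ex)
# tube mouth by eye from crops
X,e=tri([(a,(200+500/3,125+172/3)),(b,(220+152/2.4,150+132/2.4))]); print("mouth",X.round(3),np.round(e,4))
# rack: yellow etc; prong tips by eye (side), at z=.125/.122
for n,q in [("tip1",(213,372)),("tip2",(195,415)),("tip3",(163,480)),("near-yellow tip",(215,330)),("frame top far",(160,290)),("frame top near",(75,470))]:
    print(n,onz(b,(220+q[0]/2.4,150+q[1]/2.4),.125).round(3))
E
python3 loc.py
```

```text
roller [ 0.435 -0.355  0.033] [0.001 0.001] [np.float64(222.5), np.float64(245.0)] [np.float64(368.0), np.float64(186.0)]
slim [ 0.601 -0.135  0.1  ] [0.092 0.092] [np.float64(348.0), np.float64(248.0)] [np.float64(327.0), np.float64(179.0)]
tamper [0.442 0.277 0.114] [0.005 0.005] [np.float64(393.0), np.float64(164.5)] [np.float64(294.0), np.float64(295.0)]
yellow [0.439 0.186 0.108] [0.007 0.007] [np.float64(368.5), np.float64(171.5)] [np.float64(307.0), np.float64(270.5)]
orange [0.351 0.18  0.077] [0.002 0.002] [np.float64(352.5), np.float64(170.5)] [np.float64(349.0), np.float64(287.0)]
teal [0.311 0.332 0.075] [0.005 0.005] [np.float64(378.5), np.float64(156.0)] [np.float64(348.0), np.float64(350.0)]
bolt [ 0.382 -0.232  0.038] [0. 0.] [np.float64(252.0), np.float64(220.5)] [np.float64(375.0), np.float64(205.5)]
nut [ 0.514 -0.254  0.039] [0.001 0.001] [np.float64(267.0), np.float64(245.5)] [np.float64(338.0), np.float64(194.5)]
can [ 0.705 -0.12   0.099] [0.001 0.001] [np.float64(347.5), np.float64(248.5)] [np.float64(267.5), np.float64(188.0)]
driver [0.421 0.024 0.009] [0.012 0.012] [np.float64(330.0), np.float64(211.0)] [np.float64(342.5), np.float64(257.5)]
tube [0.577 0.047 0.073] [0.008 0.008] [np.float64(361.5), np.float64(212.5)] [np.float64(279.0), np.float64(234.5)]
mouth [0.563 0.057 0.172] [0.0011 0.0011]
tip1 [0.398 0.297 0.125]
tip2 [0.395 0.341 0.125]
tip3 [0.394 0.399 0.125]
near-yellow tip [0.413 0.254 0.125]
frame top far [0.477 0.226 0.125]
frame top near [0.456 0.413 0.125]
```

Emit:
apply_moves --motion '[0.093, 0.037, -0.0128, -0.003, 0, 0.093, 0.037, -0.0128, -0.003, 0, 0.093, 0.037, -0.0128, -0.003, 0, 0.093, 0.037, -0.0128, -0.003, 0, 0.093, 0.037, -0.0128, -0.003, 0, 0.093, 0.037, -0.0128, -0.003, 0, 0.093, 0.037, -0.0128, -0.003, 0, 0.093, 0.037, -0.0128, -0.003, 0]'

```text
clock: 3.27
ee_pos: [0.3982, -0.36, 0.254]
tool_rot: [180.0, -0.0, 14.2]
force: [0.0, -0.8, -0.1]
opening: 0.0932
grip_force: 0.0
```

```bash
python3 - <<'E'
from h import *
s=env.read_state(); print(s['clock'],s['ee_pos'],s['tool_rot'])
p=cam("wrist"); print(p['E'],p['Rm'].round(2).tolist()); save(p,"w1.png")
import pickle
out=[]
for t in ["roller","slim_roller","parts_bin","hex_bolt","coupling_nut"]:
    for r in env.silhouettes(p,t)[:3]:
        ys,xs=np.nonzero(r['mask']); u=[xs.mean(),ys.mean()]
        print(t,round(r['score'],2),np.round(u),xs.min(),xs.max(),ys.min(),ys.max(),onz(p,u,.03).round(3))
E
```

```text
3.2667 [ 0.39816384 -0.35999926  0.25401476] [ 1.79972838e+02 -9.75484825e-03  1.41909545e+01]
[ 0.47464996 -0.34044358  0.41040364] [[0.24, -0.93, -0.27], [-0.97, -0.23, -0.07], [0.0, 0.28, -0.96]]
roller 0.67 [328. 149.] 307 350 127 170 [ 0.433 -0.358  0.03 ]
slim_roller 0.78 [361.  16.] 344 380 0 36 [ 0.588 -0.356  0.03 ]
slim_roller 0.17 [41.  8.] 0 76 0 19 [0.511 0.005 0.03 ]
parts_bin 0.81 [465. 160.] 380 548 75 246 [ 0.463 -0.532  0.03 ]
hex_bolt 0.89 [223. 166.] 202 243 148 182 [ 0.379 -0.231  0.03 ]
coupling_nut 0.58 [255.  60.] 232 279 36 82 [ 0.513 -0.248  0.03 ]
```

View pics/w1.png

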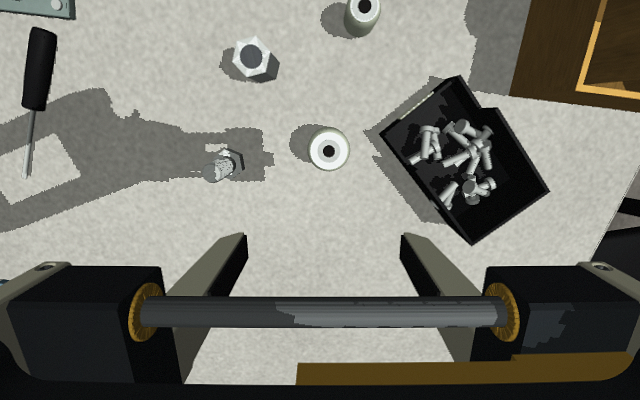

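The wide roller is at (328,149), the slim one at (361,14), the bolt at (222,165), the nut at (255,58), and the bin's corner at (380,133). I'll turn the jaws about 45° to stay clear of the bin.

Emit:
apply_moves --motion '[0.072, 0.0356, 0.0059, 0.01, 0, 0.072, 0, 0, 0.015, 6.5, 0.072, 0, 0, 0.015, 6.5, 0.072, 0, 0, 0.015, 6.5, 0.072, 0, 0, 0.015, 6.5, 0.072, 0, 0, 0.015, 6.5, 0.072, 0, 0, 0.015, 6.5, 0.072, 0, 0, 0.004, 6.5]'

```text
clock: 4.23
ee_pos: [0.4302, -0.3587, 0.147]
tool_rot: [-179.9, 0.2, -31.8]
force: [0.4, 0.4, 0.2]
opening: 0.0721
grip_force: 0.0
```

```bash
cat > rl.py <<'E'
from h import *
s=env.read_state(); print(s['clock'],s['ee_pos'],s['tool_rot'],s['opening'])
p=cam("wrist"); save(p,"w2.png"); a=cam("scene"); b=cam("side")
uw=None
for r in env.silhouettes(p,"roller")[:2]:
    ys,xs=np.nonzero(r['mask']); print(r['score'],xs.min(),xs.max(),ys.min(),ys.max())
    # dark bore
    g=cv2.cvtColor(p['frame'],cv2.COLOR_RGB2GRAY); m=(cv2.dilate(r['mask'].astype(np.uint8),np.ones((3,3)))>0)&(g<70)
    n,l,st,ce=cv2.connectedComponentsWithStats(m.astype(np.uint8)); print([ (st[i].tolist(),ce[i].round(1).tolist()) for i in range(1,n) if st[i,4]>15])
    print('outline c at .045',onz(p,[(xs.min()+xs.max())/2,(ys.min()+ys.max())/2],.045).round(4))
    for i in range(1,n):
        if st[i,4]>15: print(onz(p,ce[i],.06).round(4))
E
python3 rl.py
```

```text
4.2333 [ 0.4301552  -0.35870454  0.14695099] [-179.93660066    0.24540834  -31.79972802] 0.07212499379482411
0.69 292 349 166 228
[([312, 198, 16, 15, 190], [319.7, 205.1])]
outline c at .045 [ 0.4361 -0.3584  0.045 ]
[ 0.434  -0.3565  0.06  ]
```

View pics/w2.png

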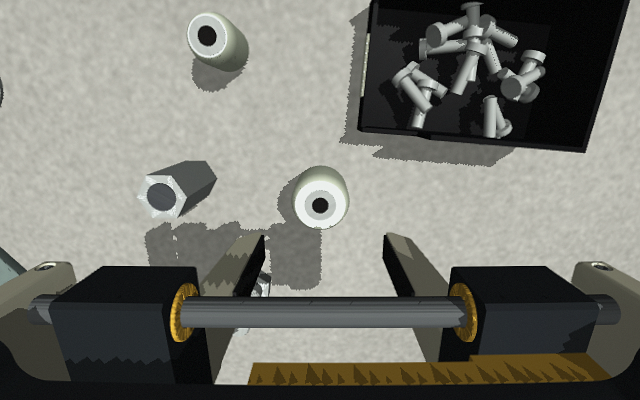

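The bore of the wide roller is at (320,205), which puts it at (0.434,-0.357). The command should already be there, so I'll descend and check.

Emit:
apply_moves --motion '[0.072, 0, 0, 0.03, 0, 0.072, 0, 0, 0.03, 0, 0.072, 0, 0, 0.03, 0, 0.072, 0, 0, 0.025, 0, 0.072, 0, 0, 0, 0, 0.072, 0, 0, 0, 0]'

```text
clock: 4.93
ee_pos: [0.4321, -0.3584, 0.0345]
tool_rot: [-180.0, 0.1, -31.2]
force: [-0.0, -1.1, -0.1]
opening: 0.0721
grip_force: 0.0
```

Emit:
apply_moves --motion '[0.072, 0.001, -0.0025, 0.001, 0, 0.072, 0, 0, 0, 0, 0.04, 0, 0, 0, 0, 0.04, 0, 0, 0, 0, 0.04, 0, 0, 0, 0, 0.04, 0, 0, 0, 0]' --grip_force 40

```text
clock: 5.43
ee_pos: [0.4351, -0.3571, 0.0344]
tool_rot: [180.0, -0.1, -31.3]
force: [-0.7, 1.0, 4.6]
opening: 0.051
grip_force: 40.0
```

Emit:
apply_moves --motion '[0.04, 0, 0, -0.03, 0, 0.04, 0, 0, -0.04, 0, 0.04, 0, 0, -0.028, -6.5, 0.04, 0, 0, -0.028, -6.5, 0.04, 0, 0, -0.028, -6.5, 0.04, 0, 0, -0.028, -6.5, 0.04, 0, 0, -0.028, -6.5, 0.04, 0, 0, -0.028, -6.5]'

```text
clock: 6.1
ee_pos: [0.4345, -0.3562, 0.273]
tool_rot: [-180.0, 0.0, 8.0]
force: [-0.4, -0.5, -1.4]
opening: 0.051
grip_force: 40.0
```

Emit:
apply_moves --motion '[0.04, 0.0108, -0.0385, 0, 0, 0.04, 0.0108, -0.0385, 0, 0, 0.04, 0.0108, -0.0385, 0, 0, 0.04, 0.0108, -0.0385, 0, 0, 0.04, 0.0108, -0.0385, 0, 0, 0.04, 0.0108, -0.0385, 0, 0, 0.04, 0.0108, -0.0385, 0, 0, 0.04, 0.0108, -0.0385, 0, 0]'

```text
clock: 6.77
ee_pos: [0.4788, -0.0379, 0.2717]
tool_rot: [-180.0, -0.0, 7.7]
force: [0.5, -0.6, -1.0]
opening: 0.0511
grip_force: 40.0
```

Emit:
apply_moves --motion '[0.04, 0.0077, -0.028, 0, 0, 0.04, 0.0077, -0.028, 0, 0, 0.04, 0.0077, -0.028, 0, 0, 0.04, 0, 0, 0, 0, 0.04, 0, 0, 0, 0]'

```text
clock: 7.18
ee_pos: [0.4905, 0.0478, 0.2715]
tool_rot: [180.0, 0.0, 7.9]
force: [-0.1, -0.6, -0.5]
opening: 0.0511
grip_force: 40.0
```

```bash
cat > tube.py <<'E'
from h import *
s=env.read_state(); print(s['clock'],s['ee_pos'],s['tool_rot'],s['opening'])
p=cam("wrist"); save(p,"w3.png"); a=cam("scene"); b=cam("side"); save(a,"a3.png"); save(b,"b3.png")
for q in (p,a,b):
    for r in env.silhouettes(q,"tube_mouth")[:1]:
        ys,xs=np.nonzero(r['mask']); print(r['score'],r['uv'],xs.min(),xs.max(),ys.min(),ys.max())
E
python3 tube.py
```

```text
7.1833 [0.49051492 0.04780574 0.27150672] [1.79998482e+02 2.87870984e-02 7.89577896e+00] 0.05111092116930641
0.68 [323.4, 110.3] 275 377 62 164
0.9 [366.5, 214.5] 334 389 178 247
0.61 [285.5, 242.6] 255 312 198 272
```

View pics/w3.png

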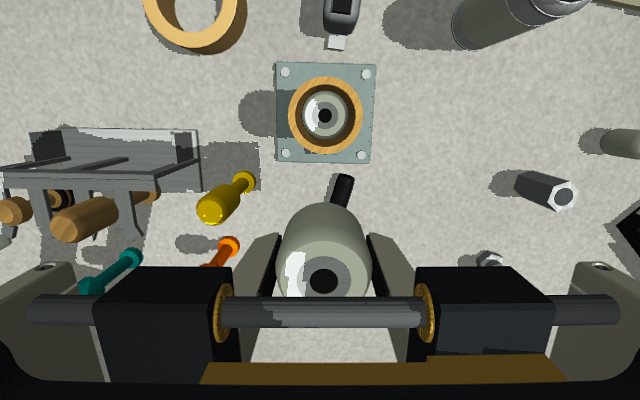

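The tube mouth is centred at (325,115), with the first roller visible inside. The held roller's bore is at (324,281). The yellow decoy stands at (225,200) near the rack mouth, and the wooden tamper is at (85,220).

```bash
cat > fit.py <<'E'
from h import *
from scipy.optimize import least_squares
def circ(p,c,z,r,n=60):
    t=np.linspace(0,2*np.pi,n,endpoint=False); return proj(p,np.c_[c[0]+r*np.cos(t),c[1]+r*np.sin(t),np.full(n,z)])
def mouth(p,near,rad=60):
    hsv=cv2.cvtColor(p['frame'],cv2.COLOR_RGB2HSV); m=cv2.inRange(hsv,(8,70,60),(25,255,255))
    k=np.zeros_like(m); cv2.circle(k,(int(near[0]),int(near[1])),rad,255,-1); m&=k
    cs,_=cv2.findContours(m,cv2.RETR_EXTERNAL,cv2.CHAIN_APPROX_NONE); return m,max(cs,key=cv2.contourArea)[:,0].astype(float)
if __name__=="__main__":
    p=cam("wrist"); s=env.read_state()
    m,c=mouth(p,(325,115),48); el=cv2.fitEllipse(c.astype(np.float32)); print(el)
    # solve centre,z so that projected circle r=.031 matches contour
    from scipy.spatial import cKDTree
    f=lambda x: cKDTree(circ(p,x[:2],x[2],.031,400)).query(c)[0]
    o=least_squares(f,[.563,.057,.172],loss='soft_l1',x_scale=.01,diff_step=1e-3); print('mouth free z',o.x.round(4),o.cost/len(c))
    f2=lambda x: cKDTree(circ(p,x,.172,.031,400)).query(c)[0]
    print('mouth z=.172',least_squares(f2,[.563,.057],loss='soft_l1',x_scale=.01,diff_step=1e-3).x.round(4), onz(p,el[0],.172).round(4))
    g=cv2.cvtColor(p['frame'],cv2.COLOR_RGB2GRAY)
    for nm,(u,v),z in (("held",(324,281),s['ee_pos'][2]+.0256),("first",(325,116),.12)):
        w=(g[v-20:v+20,u-20:u+20]<45).astype(np.uint8); n,l,st,ce=cv2.connectedComponentsWithStats(w)
        i=l[20,20]; uv=ce[i]+[u-20,v-20]; print(nm,i,st[i].tolist(),uv.round(1),onz(p,uv,z).round(4))
    q=onz(p,(325,116),.12); print(s['ee_pos'])
E
python3 fit.py
```

```text
((321.2930603027344, 114.72516632080078), (74.2638168334961, 76.89612579345703), 0.34168437123298645)
mouth free z [0.5658 0.0573 0.1699] 0.06310461088022845
mouth z=.172 [0.566  0.0572] [0.567  0.0574 0.172 ]
held 1 [6, 8, 28, 25, 541] [323.4 280.8] [0.4894 0.0454 0.2972]
first 3 [11, 13, 13, 14, 145] [321.9 115.3] [0.5662 0.057  0.12  ]
[0.49088182 0.04542691 0.27164032]
```

Emit:
apply_moves --motion '[0.04, 0.0256, -0.0004, 0, 0, 0.04, 0.0256, -0.0004, 0.015, 0, 0.04, 0.0256, -0.0004, 0.025, 0, 0.04, 0, 0, 0.015, 0, 0.04, 0, 0, 0, 0, 0.04, 0, 0, 0, 0]'

```text
clock: 8.03
ee_pos: [0.5661, 0.0574, 0.2157]
tool_rot: [-180.0, 0.2, 7.6]
force: [0.2, -0.6, -1.2]
opening: 0.0509
grip_force: 40.0
```

```bash
python3 - <<'E'
from h import *
s=env.read_state(); print(s['clock'],s['ee_pos'],s['tool_rot'],s['force'])
a=cam("scene"); b=cam("side"); save(a,"a4.png"); save(b,"b4.png")
A=cv2.resize(a['frame'][130:260,320:420],None,fx=4,fy=4,interpolation=cv2.INTER_CUBIC); B=cv2.resize(b['frame'][150:280,230:330],None,fx=4,fy=4,interpolation=cv2.INTER_CUBIC)
cv2.imwrite('pics/c4.png',np.hstack([A,B])[:,:,::-1])
E
```

```text
8.0333 [0.56606296 0.05737363 0.21569447] [-179.96325733    0.18119901    7.64771857] [ 0.15445791 -0.63143524 -1.19679964]
```

View pics/c4.png

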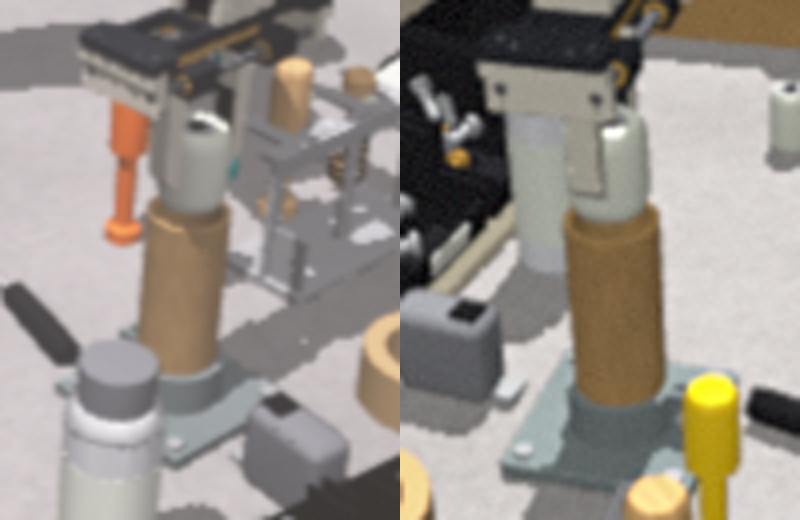

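The roller hangs right over the tube mouth in both views: roller about x=190 against tube 187 in scene, and about 612 against 613 in side. Next I'll insert it.

Emit:
apply_moves --motion '[0.04, 0, 0, 0.007, 0, 0.04, 0, 0, 0.006, 0, 0.04, 0, 0, 0.004, 0, 0.04, 0, 0, 0, 0]' --grip_force 55

```text
clock: 8.47
ee_pos: [0.5664, 0.0576, 0.1991]
tool_rot: [180.0, 0.0, 7.7]
force: [0.5, -1.3, -1.7]
opening: 0.0506
grip_force: 55.0
```

Emit:
apply_moves --motion '[0.04, 0, 0, 0.003, 0, 0.04, 0, 0, 0.003, 0, 0.04, 0, 0, 0.002, 0, 0.04, 0, 0, 0.002, 0, 0.04, 0, 0, 0, 0]'

```text
clock: 8.88
ee_pos: [0.567, 0.0577, 0.1898]
tool_rot: [180.0, -0.0, 7.7]
force: [-0.7, -2.3, 2.2]
opening: 0.0506
grip_force: 55.0
```

Emit:
apply_moves --motion '[0.04, 0, 0, 0.002, 0, 0.04, 0, 0, 0.001, 0, 0.04, 0, 0, 0, 0, 0.07, 0, 0, 0, 0, 0.07, 0, 0, 0, 0, 0.07, 0, 0, -0.02, 0, 0.07, 0, 0, -0.03, 0, 0.07, 0, 0, -0.03, 0]'

```text
clock: 9.55
ee_pos: [0.5659, 0.0585, 0.2659]
tool_rot: [-179.9, 0.2, 7.7]
force: [1.2, 0.7, -0.4]
opening: 0.0695
grip_force: 0.0
```

Emit:
apply_moves --motion '[0.07, -0.0208, -0.0289, -0.004, 0, 0.07, -0.0208, -0.0289, -0.004, 0, 0.07, -0.0208, -0.0289, -0.004, 0, 0.07, -0.0208, -0.0289, -0.004, 0, 0.07, -0.0208, -0.0289, -0.004, 0, 0.07, -0.0208, -0.0289, -0.004, 0, 0.07, -0.0208, -0.0289, -0.004, 0, 0.07, -0.0208, -0.0289, -0.004, 0]'

```text
clock: 10.22
ee_pos: [0.3692, 0.2661, 0.2984]
tool_rot: [-180.0, 0.0, 7.7]
force: [0.6, 1.0, 0.9]
opening: 0.0695
grip_force: 0.0
```

Emit:
apply_moves --motion '[0.07, 0, 0, 0, 0, 0.07, 0, 0, 0, 0]'

```text
clock: 10.38
ee_pos: [0.3697, 0.2662, 0.2988]
tool_rot: [-180.0, -0.0, 7.9]
force: [0.3, -0.5, 0.5]
opening: 0.0698
grip_force: 0.0
```

```bash
python3 - <<'E'
from h import *
s=env.read_state(); print(s['clock'],s['ee_pos'],s['tool_rot'])
p=cam("wrist"); save(p,"w5.png"); print(p['E'])
for t in ("tamper","tamper_shoulder","rack_slot","tube_mouth"):
    for r in env.silhouettes(p,t)[:4]:
        ys,xs=np.nonzero(r['mask']); print(t,round(r['score'],2),np.round(r['uv']),xs.min(),xs.max(),ys.min(),ys.max())
E
```

```text
10.3833 [0.36967644 0.26618717 0.29875835] [-1.79962514e+02 -2.38418162e-02  7.94074247e+00]
[0.44779606 0.27718379 0.4551665 ]
tamper 0.84 [272. 215.] 247 287 189 240
tamper 0.73 [390. 203.] 369 414 176 226
tamper 0.72 [429. 118.] 394 454 103 136
tamper_shoulder 0.84 [270. 216.] 247 288 189 242
tamper_shoulder 0.77 [315. 122.] 300 336 107 143
tamper_shoulder 0.67 [427. 116.] 394 454 103 135
tamper_shoulder 0.56 [392. 201.] 368 414 176 227
rack_slot 0.56 [281.  97.] 185 377 54 157
tube_mouth 0.71 [503.  46.] 441 612 0 99
```

View pics/w5.png

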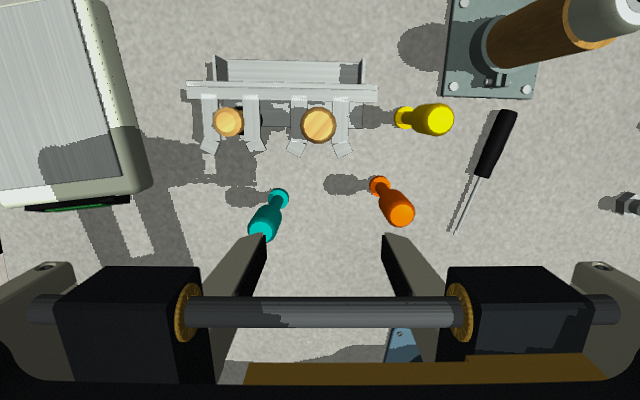

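The wooden tamper is at (318,124), between prongs whose tips are at (297,152) and (343,152). The brush is at (228,122). The decoys are teal with its foot at (278,197), orange at (378,184), and yellow at (403,117) with its top at (433,119).

```bash
cat > rack.py <<'E'
from fit import *
from scipy.spatial import cKDTree
p=cam("wrist"); s=env.read_state(); print(s['ee_pos'],s['tool_rot'][2])
def blob(lo,hi,near,rad):
    m=cv2.inRange(cv2.cvtColor(p['frame'],cv2.COLOR_RGB2HSV),lo,hi); k=np.zeros_like(m); cv2.circle(k,near,rad,255,-1)
    cs,_=cv2.findContours(m&k,cv2.RETR_EXTERNAL,cv2.CHAIN_APPROX_NONE); return max(cs,key=cv2.contourArea)
c=blob((8,60,60),(25,255,255),(318,124),28); ctr,r=cv2.minEnclosingCircle(c); print('wood',ctr,r,onz(p,ctr,.165).round(4))
cc=c[:,0].astype(float)
o=least_squares(lambda x: cKDTree(circ(p,x[:2],x[2],.017,400)).query(cc)[0],[.442,.277,.168],loss='soft_l1',x_scale=.01,diff_step=1e-3); print('tamper fit',o.x.round(4),o.cost/len(cc))
for n,uv,z in [("orange foot",(378,184),.01),("orange top",(402,214),.135),("teal foot",(278,197),.01),("teal top",(263,228),.135),("yellow foot",(403,117),.01),("yellow top",(437,119),.135),("brush",(228,122),.14)]: print(n,onz(p,uv,z).round(3))
# rack: grey prong pixels per row right of / left of tamper
g=p['frame'].astype(int); hsv=cv2.cvtColor(p['frame'],cv2.COLOR_RGB2HSV)
for v in (100,112,134,140,144,150):
    print(v,''.join('#' if hsv[v,u,2]>150 else ('.' if hsv[v,u,2]>90 else ' ') for u in range(285,360)))
for n,uv in [("bar L",(187,84)),("bar R",(378,86))]: print(n,onz(p,uv,.15).round(4),onz(p,uv,.125).round(4))
cv2.imwrite('pics/r5.png',cv2.resize(p['frame'][75:170,180:385,::-1],None,fx=3.9,fy=3.9,interpolation=cv2.INTER_NEAREST))
E
python3 rack.py
```

```text
[0.37174749 0.26390774 0.29821747] 7.58319572341094
wood (314.0909118652344, 126.7272720336914) 18.686283111572266 [0.4358 0.2814 0.165 ]
tamper fit [0.4352 0.2811 0.1601] 0.057364981290314046
orange foot [0.356 0.178 0.01 ]
orange top [0.352 0.171 0.135]
teal foot [0.315 0.327 0.01 ]
teal top [0.314 0.326 0.135]
yellow foot [0.459 0.16  0.01 ]
yellow top [0.459 0.156 0.135]
brush [0.428 0.37  0.14 ]
100 ###########################################################################
112 ## ......................###########.....###.###################...........
134 .............   .###########################...#############.##############
140 #...####.........   ...###############......################.##############
144 #.############......####.   .........######.#################.#############
150 ###########################################################################
bar L [0.4592 0.4082 0.15  ] [0.46   0.4192 0.125 ]
bar R [0.4811 0.2255 0.15  ] [0.4836 0.2215 0.125 ]
```

View pics/r5.png

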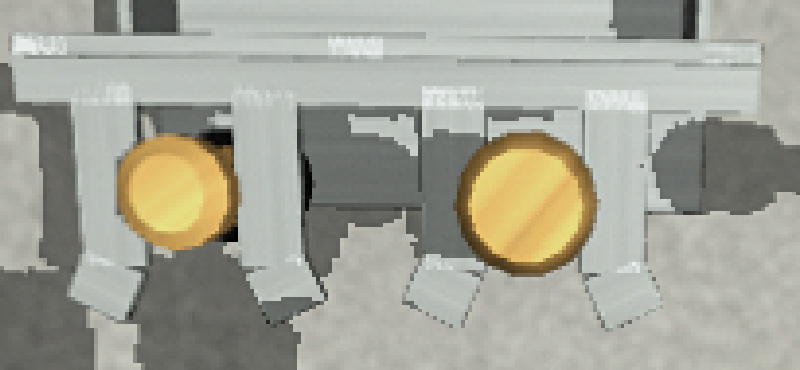

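The slot's inner edges are at crop x of 484 and 583, so its centre is 533, and the tamper is at crop (527,203). The rack's yaw is about 7°, nearly the tool's own yaw. I'll go straight in.

Emit:
apply_moves --motion '[0.065, 0.0337, -0.0029, 0, 0, 0.065, 0.0337, -0.0029, 0.01, 0, 0.065, 0, 0, 0.035, 0, 0.065, 0, 0, 0.035, 0, 0.065, 0, 0, 0.035, 0, 0.065, 0, 0, 0.025, 0, 0.065, 0, 0, 0.01, 0, 0.065, 0, 0, 0, 0]'

```text
clock: 11.35
ee_pos: [0.4359, 0.2782, 0.146]
tool_rot: [179.9, 0.3, 7.6]
force: [0.2, -0.2, 0.5]
opening: 0.0649
grip_force: 0.0
```

Emit:
apply_moves --motion '[0.065, 0, 0, 0.006, 0, 0.065, 0, 0, 0, 0]'

```text
clock: 11.52
ee_pos: [0.438, 0.2796, 0.1435]
tool_rot: [-180.0, -0.1, 7.7]
force: [-0.0, 0.4, 0.1]
opening: 0.0654
grip_force: 0.0
```

Emit:
apply_moves --motion '[0.02, 0, 0, 0, 0, 0.02, 0, 0, 0, 0, 0.02, 0, 0, 0, 0, 0.02, 0, 0, 0, 0, 0.02, 0, 0, 0, 0]' --grip_force 60

```text
clock: 11.93
ee_pos: [0.4372, 0.2797, 0.1432]
tool_rot: [-180.0, -0.1, 7.7]
force: [0.4, -0.3, 0.0]
opening: 0.0362
grip_force: 0.1
```

Emit:
apply_moves --motion '[0.02, 0, 0, -0.006, 0, 0.02, 0, 0, -0.006, 0, 0.02, 0, 0, 0, 0, 0.02, 0, 0, 0, 0]'

```text
clock: 12.27
ee_pos: [0.4373, 0.2796, 0.1553]
tool_rot: [-180.0, -0.1, 7.7]
force: [0.4, -0.3, -1.2]
opening: 0.0333
grip_force: 60.0
```

```bash
python3 - <<'E'
from h import *
s=env.read_state(); print(s['clock'],s['ee_pos'],s['tool_rot'],s['force'],s['torque'])
p=cam("wrist"); save(p,"w6.png"); b=cam("side"); save(b,"b6.png"); a=cam("scene")
W=cv2.resize(p['frame'][70:330,180:460],None,fx=1.4,fy=1.4); B=cv2.resize(b['frame'][200:400,220:400],None,fx=2.2,fy=2.2)
h=min(W.shape[0],B.shape[0]); cv2.imwrite('pics/c6.png',np.hstack([W[:h],B[-h:]])[:,:,::-1])
E
```

```text
12.2667 [0.43734271 0.27964286 0.15527433] [-1.79986624e+02 -6.90857270e-02  7.70003759e+00] [ 0.4076441  -0.31154231 -1.17711999] [ 0.02131032  0.01290444 -0.01299019]
```

View pics/c6.png

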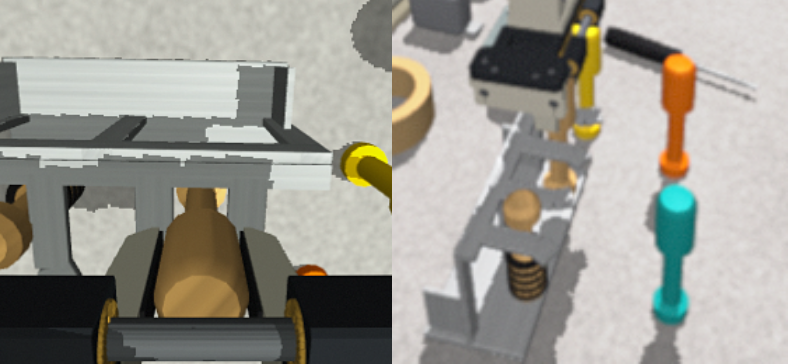

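The tamper is held upright (weight −1.2 N), and its shaft shows in the slot between the prongs. I'll lift a bit more, draw it out and rise.

Emit:
apply_moves --motion '[0.02, 0, 0, -0.006, 0, 0.02, -0.02, 0, -0.002, 0, 0.02, -0.03, -0.0004, 0, 0, 0.02, -0.034, -0.0004, 0, 0, 0.02, 0, 0, -0.02, 0, 0.02, 0, 0, -0.035, 0, 0.02, 0, 0, -0.035, 0, 0.02, 0, 0, -0.035, 0]'

```text
clock: 13.08
ee_pos: [0.3528, 0.2688, 0.2894]
tool_rot: [180.0, 0.0, 7.7]
force: [0.1, -0.2, -1.4]
opening: 0.033
grip_force: 60.0
```

Emit:
apply_moves --motion '[0.02, 0, 0, -0.038, 0, 0.02, 0.01, 0.012, -0.034, 0, 0.02, 0.024, 0.031, 0, 0, 0.02, 0.024, 0.031, 0, 0, 0.02, 0.024, 0.031, 0, 0, 0.02, 0.024, 0.031, 0, 0, 0.02, 0.024, 0.031, 0, 0, 0.02, 0.024, 0.031, 0, 0]'

```text
clock: 13.75
ee_pos: [0.5337, 0.0919, 0.36]
tool_rot: [-180.0, -0.0, 7.7]
force: [1.3, 1.1, -0.4]
opening: 0.0328
grip_force: 60.0
```

Emit:
apply_moves --motion '[0.02, 0.015, 0.0195, 0, 0, 0.02, 0.015, 0.0195, 0, 0, 0.02, 0, 0, 0, 0, 0.02, 0, 0, 0, 0]'

```text
clock: 14.08
ee_pos: [0.568, 0.0578, 0.3589]
tool_rot: [-180.0, 0.1, 7.6]
force: [-0.9, -0.6, -1.0]
opening: 0.0328
grip_force: 60.0
```

```bash
cat > tm.py <<'E'
from h import *
s=env.read_state(); print(s['clock'],s['ee_pos'],s['tool_rot'],s['force'])
a=cam("scene"); b=cam("side"); p=cam("wrist"); save(a,"a7.png"); save(b,"b7.png"); save(p,"w7.png")
for q in (a,b):
    hsv=cv2.cvtColor(q['frame'],cv2.COLOR_RGB2HSV)
    ft=np.array([s['ee_pos']-[0,0,.110]]); print('expected foot',proj(q,ft).round(1),'mouth',proj(q,[[.566,.0575,.172]]).round(1),'rtop',proj(q,[[.566,.0575,.212]]).round(1))
A=cv2.resize(a['frame'][90:240,320:420],None,fx=3.7,fy=3.7,interpolation=cv2.INTER_CUBIC); B=cv2.resize(b['frame'][110:260,230:330],None,fx=3.7,fy=3.7,interpolation=cv2.INTER_CUBIC)
cv2.imwrite('pics/c7.png',np.hstack([A,B])[:,:,::-1])
E
python3 tm.py
```

```text
14.0833 [0.56804834 0.057817   0.35891721] [-1.79967287e+02  1.01311813e-01  7.57299901e+00] [-0.90018035 -0.61094411 -0.95843046]
expected foot [[369.9 159.5]] mouth [[367.1 182.7]] rtop [[368.2 170.7]]
expected foot [[279.3 178.1]] mouth [[281.8 205. ]] rtop [[280.9 191.4]]
```

View pics/c7.png

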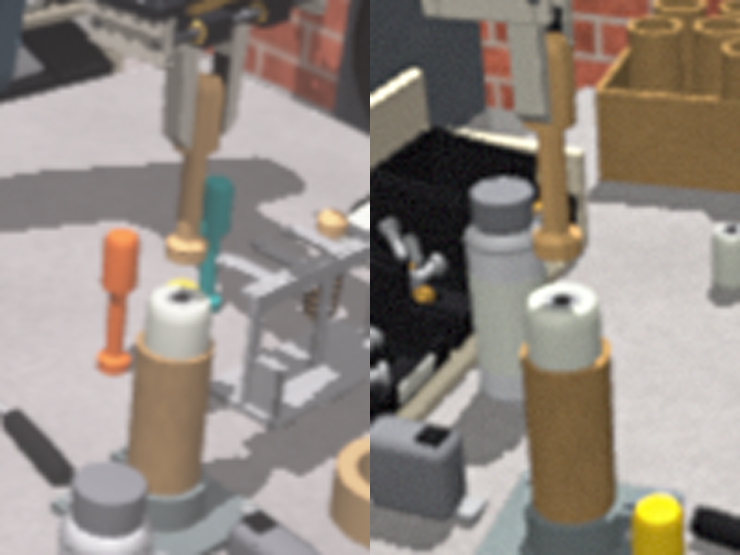

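The foot hangs centred over the roller in both views: foot at x=370 against bore 369.5 in scene, and 281 against 282 in side. I'll descend onto the roller.

Emit:
apply_moves --motion '[0.02, -0.0015, 0, 0.015, 0, 0.02, 0, 0, 0.01, 0, 0.02, 0, 0, 0.006, 0, 0.02, 0, 0, 0.004, 0, 0.02, 0, 0, 0.004, 0, 0.02, 0, 0, 0.003, 0, 0.02, 0, 0, 0.003, 0, 0.02, 0, 0, 0, 0]'

```text
clock: 14.9
ee_pos: [0.5661, 0.0587, 0.3148]
tool_rot: [180.0, -0.0, 7.7]
force: [-0.9, -0.2, 1.2]
opening: 0.0335
grip_force: 60.0
```

Emit:
apply_moves --motion '[0.02, 0, 0, 0.004, 0, 0.02, 0, 0, 0.004, 0, 0.02, 0, 0, 0.004, 0, 0.02, 0, 0, 0.004, 0, 0.02, 0, 0, 0.003, 0, 0.02, 0, 0, 0.003, 0, 0.02, 0, 0, 0.003, 0, 0.02, 0, 0, 0, 0]'

```text
clock: 15.57
ee_pos: [0.5661, 0.0586, 0.2888]
tool_rot: [-180.0, 0.0, 7.7]
force: [-0.0, -0.3, -1.5]
opening: 0.033
grip_force: 60.0
```

```bash
cat > col.py <<'E'
from h import *
s=env.read_state(); print(s['clock'],s['ee_pos'],s['force'])
for n in ("scene","side"):
    q=cam(n); z=np.arange(.15,.34,.006); X=np.c_[np.full(len(z),.566),np.full(len(z),.0575),z]; uv=proj(q,X)
    hsv=cv2.cvtColor(q['frame'],cv2.COLOR_RGB2HSV)
    print(n,[(round(float(zz),3),hsv[int(round(v)),int(round(u))].tolist()) for zz,(u,v) in zip(z,uv)])
    for t in ("tamper","roller","tube_stand"):
        for r in env.silhouettes(q,t):
            ys,xs=np.nonzero(r['mask']); 
            if abs(xs.mean()-uv[5][0])<15: print(t,round(r['score'],2),xs.min(),xs.max(),ys.min(),ys.max())
E
python3 col.py
```

```text
15.5667 [0.56610945 0.05861979 0.28877602] [-0.04027197 -0.33111719 -1.52852834]
scene [(0.15, [15, 92, 153]), (0.156, [16, 74, 207]), (0.162, [21, 21, 227]), (0.168, [30, 5, 246]), (0.174, [16, 49, 212]), (0.18, [15, 94, 182]), (0.186, [15, 97, 215]), (0.192, [19, 89, 242]), (0.198, [15, 94, 176]), (0.204, [15, 93, 173]), (0.21, [14, 87, 146]), (0.216, [14, 84, 136]), (0.222, [15, 86, 140]), (0.228, [14, 87, 140]), (0.234, [14, 86, 139]), (0.24, [14, 86, 137]), (0.246, [15, 85, 135]), (0.252, [14, 84, 133]), (0.258, [15, 88, 139]), (0.264, [14, 87, 140]), (0.27, [15, 87, 141]), (0.276, [15, 83, 139]), (0.282, [15, 83, 139]), (0.288, [14, 89, 144]), (0.294, [15, 87, 143]), (0.3, [15, 87, 141]), (0.306, [15, 84, 139]), (0.312, [15, 84, 140]), (0.318, [15, 81, 151]), (0.324, [16, 94, 163]), (0.33, [13, 45, 180]), (0.336, [176, 10, 202])]
tamper 0.57 363 377 135 182
tamper 0.49 375 381 149 172
roller 0.6 335 388 183 247
roller 0.39 360 375 180 186
tube_stand 0.97 334 388 180 247
side [(0.15, [17, 129, 127]), (0.156, [18, 68, 147]), (0.162, [38, 15, 189]), (0.168, [30, 20, 180]), (0.174, [18, 122, 155]), (0.18, [17, 120, 160]), (0.186, [17, 122, 199]), (0.192, [17, 122, 169]), (0.198, [17, 121, 152]), (0.204, [17, 121, 150]), (0.21, [17, 126, 150]), (0.216, [17, 122, 151]), (0.222, [17, 121, 150]), (0.228, [17, 122, 151]), (0.234, [17, 125, 155]), (0.24, [18, 119, 154]), (0.246, [17, 124, 152]), (0.252, [17, 123, 151]), (0.258, [17, 120, 147]), (0.264, [18, 124, 154]), (0.27, [24, 34, 113]), (0.276, [24, 21, 124]), (0.282, [21, 20, 126]), (0.288, [25, 22, 128]), (0.294, [27, 23, 124]), (0.3, [23, 28, 120]), (0.306, [21, 29, 115]), (0.312, [20, 33, 115]), (0.318, [24, 20, 125]), (0.324, [27, 18, 129]), (0.33, [21, 26, 154]), (0.336, [18, 24, 140])]
tamper 0.84 276 287 151 205
tube_stand 0.93 256 305 201 275
```

The roller has gone down with the tamper: its top is now near 0.176 m and only a sliver still shows above the mouth. I'll go on gently.

Emit:
apply_moves --motion '[0.02, 0, 0, 0.0025, 0, 0.02, 0, 0, 0.0025, 0, 0.02, 0, 0, 0.0025, 0, 0.02, 0, 0, 0.0025, 0, 0.02, 0, 0, 0.0015, 0]'

```text
clock: 16.38
ee_pos: [0.5665, 0.0586, 0.2789]
tool_rot: [180.0, -0.1, 7.7]
force: [-0.6, 0.0, 7.5]
opening: 0.0329
grip_force: 60.0
```

Emit:
apply_moves --motion '[0.02, 0, 0, 0.001, 0, 0.02, 0, 0, 0.001, 0, 0.02, 0, 0, 0.001, 0]'

```text
clock: 16.63
ee_pos: [0.5666, 0.0586, 0.2762]
tool_rot: [180.0, -0.1, 7.7]
force: [-0.4, 0.6, 8.3]
opening: 0.0332
grip_force: 60.0
```

Emit:
apply_moves --motion '[0.02, 0, 0, 0.001, 0, 0.02, 0, 0, 0.001, 0, 0.02, 0, 0, 0.001, 0]'

```text
clock: 16.88
ee_pos: [0.5666, 0.0586, 0.2732]
tool_rot: [180.0, -0.1, 7.7]
force: [-1.8, -0.3, 7.9]
opening: 0.0334
grip_force: 60.0
```

Emit:
apply_moves --motion '[0.02, 0, 0, 0.001, 0, 0.02, 0, 0, 0.001, 0, 0.02, 0, 0, 0.001, 0]'

```text
clock: 17.13
ee_pos: [0.5666, 0.0586, 0.2702]
tool_rot: [180.0, -0.1, 7.7]
force: [-2.2, 0.1, 7.9]
opening: 0.0332
grip_force: 60.0
```

Emit:
apply_moves --motion '[0.02, 0, 0, 0.001, 0, 0.02, 0, 0, 0.001, 0, 0.02, 0, 0, 0.001, 0]'

```text
clock: 17.38
ee_pos: [0.5666, 0.0586, 0.2672]
tool_rot: [180.0, -0.1, 7.7]
force: [-1.1, 0.1, 7.5]
opening: 0.0331
grip_force: 60.0
```

Emit:
apply_moves --motion '[0.02, 0, 0, 0.001, 0, 0.02, 0, 0, 0.001, 0, 0.02, 0, 0, 0.001, 0]'

```text
clock: 17.63
ee_pos: [0.5666, 0.0586, 0.2642]
tool_rot: [180.0, -0.1, 7.7]
force: [-2.0, 0.0, 7.8]
opening: 0.0331
grip_force: 60.0
```

Emit:
apply_moves --motion '[0.02, 0, 0, 0.001, 0, 0.02, 0, 0, 0.001, 0, 0.02, 0, 0, 0.001, 0]'

```text
clock: 17.88
ee_pos: [0.5666, 0.0586, 0.2612]
tool_rot: [180.0, -0.1, 7.7]
force: [-0.6, 0.0, 8.1]
opening: 0.033
grip_force: 60.0
```

Emit:
apply_moves --motion '[0.02, 0, 0, 0.001, 0, 0.02, 0, 0, 0.001, 0, 0.02, 0, 0, 0.001, 0]'

```text
clock: 18.13
ee_pos: [0.5671, 0.0587, 0.261]
tool_rot: [179.9, -0.3, 7.7]
force: [-5.0, 1.2, 26.2]
opening: 0.0332
grip_force: 60.0
```

Emit:
apply_moves --motion '[0.02, 0, 0, -0.0014, 0, 0.02, 0, 0, 0, 0]'

```text
clock: 18.3
ee_pos: [0.5669, 0.0587, 0.2611]
tool_rot: [180.0, -0.2, 7.7]
force: [-1.9, 0.4, 14.9]
opening: 0.0332
grip_force: 60.0
```

Emit:
apply_moves --motion '[0.02, 0, 0, 0.0002, 0, 0.02, 0, 0, 0, 0, 0.02, 0, 0, 0, 0, 0.02, 0, 0, 0, 0]'

```text
clock: 18.63
ee_pos: [0.5669, 0.0587, 0.2611]
tool_rot: [180.0, -0.2, 7.7]
force: [-4.0, -0.3, 14.3]
opening: 0.033
grip_force: 60.0
```

Emit:
apply_moves --motion '[0.02, 0, 0, 0, 0, 0.02, 0, 0, 0, 0, 0.02, 0, 0, 0, 0, 0.02, 0, 0, 0, 0]'

```text
clock: 18.97
ee_pos: [0.5669, 0.0587, 0.2611]
tool_rot: [180.0, -0.2, 7.7]
force: [-2.9, -0.1, 14.7]
opening: 0.0334
grip_force: 60.0
```

Emit:
apply_moves --motion '[0.02, 0, 0, 0, 0, 0.02, 0, 0, 0, 0, 0.02, 0, 0, 0, 0, 0.02, 0, 0, 0, 0]'

```text
clock: 19.3
ee_pos: [0.5669, 0.0587, 0.2611]
tool_rot: [180.0, -0.2, 7.7]
force: [-1.9, 0.6, 14.6]
opening: 0.033
grip_force: 60.0
```

Emit:
apply_moves --motion '[0.02, 0, 0, 0.0003, 0, 0.02, 0, 0, 0, 0, 0.02, 0, 0, 0, 0, 0.02, 0, 0, 0, 0]'

```text
clock: 19.63
ee_pos: [0.5669, 0.0587, 0.2611]
tool_rot: [179.9, -0.2, 7.7]
force: [-3.3, 0.3, 15.8]
opening: 0.0334
grip_force: 60.0
```

Emit:
apply_moves --motion '[0.02, 0, 0, 0, 0, 0.02, 0, 0, 0, 0, 0.02, 0, 0, 0, 0, 0.02, 0, 0, 0, 0, 0.02, 0, 0, 0, 0, 0.02, 0, 0, 0, 0]'

```text
clock: 20.13
ee_pos: [0.5669, 0.0587, 0.2611]
tool_rot: [179.9, -0.2, 7.7]
force: [-3.2, 0.1, 16.9]
opening: 0.0329
grip_force: 60.0
```

Bottomed, and held at 16–17 N. Withdrawing now.

Emit:
apply_moves --motion '[0.02, 0, 0, 0, 0, 0.02, 0, 0, -0.003, 0, 0.02, 0, 0, -0.01, 0, 0.02, 0, 0, -0.02, 0, 0.02, 0, 0, -0.03, 0, 0.02, 0, 0, -0.02, 0, 0.02, 0, 0, 0, 0, 0.02, 0, 0, 0, 0]'

```text
clock: 20.8
ee_pos: [0.5667, 0.0586, 0.3414]
tool_rot: [180.0, -0.1, 7.7]
force: [-0.7, -0.3, -1.2]
opening: 0.0332
grip_force: 60.0
```

```bash
cat > ft.py <<'E'
from h import *
s=env.read_state(); e=s['ee_pos']; print(s['clock'],e,s['tool_rot'],s['force'])
L=[]
for n in ("scene","side"):
    q=cam(n); u,v=proj(q,[e-[0,0,.112]])[0]; hsv=cv2.cvtColor(q['frame'],cv2.COLOR_RGB2HSV); m=cv2.inRange(hsv,(8,50,60),(25,255,255))
    u,v=int(round(u)),int(round(v)); print(n,(u,v),proj(q,[e-[0,0,.022]])[0].round(1))
    for r in range(v-36,v+14,2): 
        xs=np.nonzero(m[r,u-14:u+15])[0]; print(r,(xs.min()+u-14,xs.max()+u-14,len(xs)) if len(xs) else '-',end=' ')
    print()
    for r in env.silhouettes(q,"tamper"):
        ys,xs=np.nonzero(r['mask'])
        if abs(xs.mean()-u)<12: print('T',xs.min(),xs.max(),ys.min(),ys.max())
    # visible white in the mouth
    uv=proj(q,[[.566,.0575,.172]])[0].round().astype(int); w=cv2.inRange(hsv[uv[1]-9:uv[1]+9,uv[0]-14:uv[0]+14],(0,0,140),(180,45,255)); print('white px in mouth',(w>0).sum())
E
python3 ft.py
```

```text
20.8 [0.56667859 0.05861215 0.34144502] [ 1.79978861e+02 -9.60297733e-02  7.69931647e+00] [-0.73734088 -0.2756853  -1.22474764]
scene (369, 165) [372.  136.4]
129 (np.int64(372), np.int64(378), 7) 131 (np.int64(372), np.int64(378), 7) 133 (np.int64(371), np.int64(378), 8) 135 (np.int64(367), np.int64(377), 9) 137 (np.int64(369), np.int64(375), 7) 139 (np.int64(369), np.int64(374), 6) 141 (np.int64(369), np.int64(374), 6) 143 (np.int64(369), np.int64(374), 6) 145 (np.int64(368), np.int64(373), 6) 147 (np.int64(368), np.int64(373), 6) 149 (np.int64(368), np.int64(373), 6) 151 (np.int64(368), np.int64(373), 6) 153 (np.int64(355), np.int64(373), 9) 155 (np.int64(355), np.int64(373), 10) 157 (np.int64(355), np.int64(372), 9) 159 (np.int64(355), np.int64(373), 11) 161 (np.int64(355), np.int64(374), 13) 163 (np.int64(355), np.int64(374), 13) 165 (np.int64(355), np.int64(373), 11) 167 (np.int64(355), np.int64(364), 3) 169 (np.int64(364), np.int64(372), 4) 171 (np.int64(364), np.int64(372), 9) 173 (np.int64(364), np.int64(372), 9) 175 (np.int64(363), np.int64(372), 10) 177 (np.int64(363), np.
[... 246 characters left out ...]
nt64(294), 11) 157 (np.int64(275), np.int64(294), 13) 159 (np.int64(276), np.int64(284), 9) 161 (np.int64(276), np.int64(284), 9) 163 (np.int64(275), np.int64(284), 10) 165 (np.int64(274), np.int64(284), 11) 167 (np.int64(274), np.int64(284), 9) 169 (np.int64(277), np.int64(284), 8) 171 (np.int64(277), np.int64(284), 8) 173 (np.int64(277), np.int64(284), 8) 175 (np.int64(277), np.int64(285), 9) 177 (np.int64(278), np.int64(286), 9) 179 (np.int64(276), np.int64(287), 12) 181 (np.int64(275), np.int64(287), 13) 183 (np.int64(275), np.int64(287), 13) 185 (np.int64(275), np.int64(287), 13) 187 (np.int64(276), np.int64(284), 9) 189 - 191 - 193 - 195 - 197 - 
T 275 287 128 187
white px in mouth 170
```

Emit:
apply_moves --motion '[0.02, -0.0229, -0.0296, 0, 0, 0.02, -0.0229, -0.0296, 0, 0, 0.02, -0.0229, -0.0296, 0, 0, 0.02, -0.0229, -0.0296, 0, 0, 0.02, -0.0229, -0.0296, 0, 0, 0.02, -0.0229, -0.0296, 0, 0, 0.02, -0.0229, -0.0296, 0, 0, 0.02, -0.0229, -0.0296, 0, 0]'

```text
clock: 21.67
ee_pos: [0.351, 0.2694, 0.3399]
tool_rot: [180.0, 0.1, 7.7]
force: [0.4, 1.2, -0.7]
opening: 0.033
grip_force: 60.0
```

Emit:
apply_moves --motion '[0.02, 0, 0, 0.035, 0, 0.02, 0, 0, 0.035, 0, 0.02, 0, 0, 0.035, 0, 0.02, 0, 0, 0.035, 0, 0.02, 0, 0, 0.03, 0, 0.02, 0, 0, 0.005, 0, 0.02, 0, 0, 0, 0, 0.02, 0, 0, 0, 0]'

```text
clock: 22.33
ee_pos: [0.3534, 0.2689, 0.1667]
tool_rot: [-180.0, -0.0, 7.7]
force: [0.5, -0.1, -1.5]
opening: 0.0329
grip_force: 60.0
```

Emit:
apply_moves --motion '[0.02, 0.025, 0, 0, 0, 0.02, 0.025, 0.0003, 0, 0, 0.02, 0.02, 0.0002, 0, 0, 0.02, 0.0145, 0, 0, 0, 0.02, 0, 0, 0, 0]'

```text
clock: 22.75
ee_pos: [0.4414, 0.2803, 0.1687]
tool_rot: [-179.9, -0.4, 7.6]
force: [-0.1, 0.1, -0.3]
opening: 0.0328
grip_force: 60.0
```

Emit:
apply_moves --motion '[0.02, 0, 0, 0.006, 0, 0.02, 0, 0, 0.004, 0, 0.02, 0, 0, 0.002, 0, 0.02, 0, 0, 0, 0]'

```text
clock: 23.08
ee_pos: [0.4355, 0.2794, 0.1536]
tool_rot: [180.0, 0.1, 7.7]
force: [-1.2, 0.0, -1.0]
opening: 0.033
grip_force: 60.0
```

Emit:
apply_moves --motion '[0.02, 0, 0, 0.002, 0, 0.02, 0, 0, 0.002, 0, 0.02, 0, 0, 0, 0]'

```text
clock: 23.33
ee_pos: [0.4363, 0.2795, 0.1498]
tool_rot: [180.0, 0.0, 7.7]
force: [-0.0, 0.4, -1.6]
opening: 0.0334
grip_force: 60.0
```

Emit:
apply_moves --motion '[0.02, 0, 0, 0.001, 0, 0.02, 0, 0, 0.001, 0, 0.02, 0, 0, 0, 0]'

```text
clock: 23.58
ee_pos: [0.4367, 0.2796, 0.1479]
tool_rot: [180.0, 0.0, 7.7]
force: [0.0, -0.2, -1.8]
opening: 0.0333
grip_force: 60.0
```

Emit:
apply_moves --motion '[0.02, 0, 0, 0.001, 0, 0.02, 0, 0, 0.001, 0, 0.02, 0, 0, 0, 0]'

```text
clock: 23.83
ee_pos: [0.4367, 0.2795, 0.1458]
tool_rot: [180.0, 0.0, 7.7]
force: [-0.1, -0.3, -1.1]
opening: 0.0332
grip_force: 60.0
```

Emit:
apply_moves --motion '[0.02, 0, 0, 0.001, 0, 0.02, 0, 0, 0, 0]'

```text
clock: 24.0
ee_pos: [0.4367, 0.2796, 0.1449]
tool_rot: [180.0, 0.0, 7.7]
force: [-0.8, 0.1, -2.0]
opening: 0.0333
grip_force: 60.0
```

Emit:
apply_moves --motion '[0.02, 0, 0, 0.001, 0, 0.02, 0, 0, 0.0005, 0, 0.02, 0, 0, 0, 0]'

```text
clock: 24.25
ee_pos: [0.4369, 0.2796, 0.1442]
tool_rot: [-180.0, -0.0, 7.7]
force: [-0.9, -1.2, 3.6]
opening: 0.0334
grip_force: 60.0
```

The shoulder is resting on the prongs. Releasing.

Emit:
apply_moves --motion '[0.02, 0, 0, -0.0005, 0, 0.065, 0, 0, 0, 0, 0.065, 0, 0, 0, 0, 0.065, 0, 0, 0, 0, 0.065, 0, 0, 0, 0, 0.065, 0, 0, -0.01, 0, 0.065, 0, 0, -0.03, 0, 0.065, 0, 0, -0.04, 0]'

```text
clock: 24.92
ee_pos: [0.4348, 0.2788, 0.2227]
tool_rot: [179.9, 0.4, 7.7]
force: [0.7, 0.1, -0.1]
opening: 0.0645
grip_force: 0.0
```

Emit:
apply_moves --motion '[0.065, -0.03, 0, -0.04, 0, 0.065, -0.037, 0.006, -0.035, 0, 0.065, 0, 0, 0, 0, 0.065, 0, 0, 0, 0]'

```text
clock: 25.25
ee_pos: [0.383, 0.2677, 0.2887]
tool_rot: [-179.9, -0.3, 7.7]
force: [-1.1, 0.8, -0.3]
opening: 0.0651
grip_force: 0.0
```

```bash
cp rack.py rack2.py; sed -i 's/^cv2.imwrite.*$//' rack2.py; python3 rack2.py | grep -v '#'
python3 - <<'E'
from h import *
for n,T in (("scene",0),("side",0)):
    q=cam(n); 
    for t in ("tamper","roller","slim_roller","hex_bolt","coupling_nut","spray_can","screwdriver"):
        for r in env.silhouettes(q,t)[:4]:
            ys,xs=np.nonzero(r['mask']); print(n,t,round(r['score'],2),xs.min(),xs.max(),ys.min(),ys.max())
E
```

```text
[0.38303959 0.26750965 0.28683442] 7.711335180110845
wood (318.5, 139.31817626953125) 18.8629093170166 [0.4375 0.28   0.165 ]
tamper fit [0.4363 0.2807 0.1247] 0.7311396059458067
orange foot [0.372 0.184 0.01 ]
orange top [0.367 0.179 0.135]
teal foot [0.331 0.331 0.01 ]
teal top [0.33  0.329 0.135]
yellow foot [0.472 0.167 0.01 ]
yellow top [0.471 0.164 0.135]
brush [0.44  0.372 0.14 ]
bar L [0.4708 0.4089 0.15  ] [0.4716 0.4199 0.125 ]
bar R [0.4924 0.2315 0.15  ] [0.4952 0.2275 0.125 ]
scene tamper 0.75 385 398 145 183
scene tamper 0.62 374 382 138 173
scene tamper 0.55 346 357 152 192
scene tamper 0.42 365 373 167 177
scene slim_roller 0.54 240 255 264 288
scene hex_bolt 0.69 247 258 209 233
scene coupling_nut 0.81 258 275 231 259
scene coupling_nut 0.36 126 206 244 295
scene spray_can 0.87 334 361 215 282
scene screwdriver 0.6 312 339 191 221
side tamper 0.9 337 357 319 382
side tamper 0.75 300 314 244 297
side tamper 0.69 287 303 269 320
side roller 0.73 227 260 221 250
side roller 0.22 286 303 268 322
side slim_roller 0.29 351 397 147 183
side hex_bolt 0.69 370 381 194 217
side coupling_nut 0.51 335 344 185 204
side spray_can 0.17 256 308 198 271
side screwdriver 0.64 315 375 247 270
```

```bash
python3 -c "
from station import env
print(env.hand_in())"
```

```text
the job is handed in; nothing more can be done
None
```

The job is handed in: both rollers are bottomed out in the tube and were leaned on at about 16–17 N, after one brief touch at 26 N (over the 20 N you asked for) when they first hit bottom; the wooden tamper is back in its rack slot, and the other things I re-checked (decoys, bolt, nut, slim roller, spray can, screwdriver) have not moved.

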